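Check a gas line with a sprung press-on gauge

TASK

Check the gas line behind the blue collar: take the press-on gauge, press its mouth straight down over the brass valve stem in the blue collar (stem heights differ, so go by feel) with about 12 N, firmly enough to seal but never more than 20 N on the seal, hold it there for a full second so that the line pressure drives the rod out, and lift it off. If green shows on the rod, stand the gauge on the green mat; if only white has come out, stand it on the red mat. Leave the stem in the grey collar, the three vials and the solvent bottle alone.

Things in the scene. Friction and masses are not known exactly. Their poses are not given: they have to be found in the camera images.
- gauge_grip (a point): centre of the gauge's blue head, the place to grip: 30 mm along x, 24 mm along y (grip across y), its top 16 mm above this point, its underside 22 mm below. z up, x along the 18 mm thick aluminium barrel, which ends 103 mm from here. About 0.2 kg. Upright, the gauge stands by itself on its mouth and foot, 46 mm below this point
- gauge_mouth (a point): centre of the gauge's round open mouth at its underside, 46 mm straight below gauge_grip. Opening 24 mm across at the rim (30 outside), narrowing within 7 mm to 18 mm. The stem meets the seal 14 mm up inside, and the rim may sink to 23 mm below the stem's top
- gauge_foot (a point): underside of the gauge's rubber foot (10 x 34 mm), 86 mm along the gauge's x from the mouth centre, level with the mouth
- gauge_collar: grey rubber seal ring inside the mouth, its face 14 mm above the rim. Sprung: yields from 1 N, 1.2 N per mm, stops hard after 9 mm (12 N). In it a thin plunger feels the pressure: the valve pin pushes on it with 2 to 5 N more, so the whole press is the sum. 4 N or more on the ring seals; over 20 N damages it
- gauge_rod (a joint): how far the rod has come out of the barrel's far end, m; 0 is in (only its black knob, 13 mm across and 6 mm long, shows). It moves out along the gauge's x and stays out when the gauge is lifted off. Its first 18 mm are white, the rest green: beyond 0.018 green shows. A low line gives about 0.010, a good line about 0.026
- port_blue: blue collar ring of the line to check, 34 mm across, 8 mm high, on a manifold 45 mm high, 70 x 170 mm. Origin: centre of its underside, 45 mm above the table; x across the manifold (away from the robot), y along it. A brass valve stem 15 mm thick stands upright in its centre, its top anywhere from 34 to 62 mm above this origin, not measured
- port_grey: the same collar in grey with its own stem, 80 mm from the blue one along the manifold, on either side of it; to be left alone
- mat_green: green mat for a good line, 200 mm (x) by 130 mm (y), 4 mm thick, fixed; origin at the centre of its underside on the table
- mat_red: red mat for a low line, same size, fixed; origin at the centre of its underside on the table
- vial_1_mid (a point): middle of a blue-capped vial 23 mm across, 47 mm high, standing on the table
- vial_2_mid (a point): middle of a second such vial
- vial_3_mid (a point): middle of a third such vial
- solvent_mid (a point): middle of the amber solvent bottle, 64 mm across, 130 mm high, standing on the table
Mind the look-alikes: they are no part of the job. Of the things that look like the part that bears gauge_grip, take the one that is farthest to the robot's left at the start. There is more than one size of the mat_red; the job needs the larger.

How it is judged (in metres and radians):
On the way:
1. the gauge is sealed over the stem in the blue collar, upright, with at least 4 N on its seal and its rod pushed out, for 0.8 s (horizontal distance between gauge_mouth and port_blue below 0.005 m and z of gauge_mouth in the frame of port_blue above 0.005 m and angle between gauge_grip's own z axis and vertical below 0.15 rad and contact force between gauge_collar and anything else above 4 N and value of joint gauge_rod above 0.005 m), for 0.8 s.
At the end, for the whole second after the job is handed in: The gauge stands upright (within 0.1 rad) and released, its mouth and foot centres both over the mat that matches its rod, the rod still out: more than 18 mm (green shows) on the green mat, 5 to 18 mm (only white) on the red mat; nothing presses its seal (angle between gauge_grip's own z axis and vertical below 0.1 rad and height (world z) of gauge_mouth below 0.008 m and ((value of joint gauge_rod above 0.018 m and x of gauge_mouth in the frame of mat_green between -0.1 and 0.1 m and y of gauge_mouth in the frame of mat_green between -0.065 and 0.065 m and x of gauge_foot in the frame of mat_green between -0.1 and 0.1 m and y of gauge_foot in the frame of mat_green between -0.065 and 0.065 m) or (value of joint gauge_rod between 0.005 and 0.018 m and x of gauge_mouth in the frame of mat_red between -0.1 and 0.1 m and y of gauge_mouth in the frame of mat_red between -0.065 and 0.065 m and x of gauge_foot in the frame of mat_red between -0.1 and 0.1 m and y of gauge_foot in the frame of mat_red between -0.065 and 0.065 m)) and contact force between gauge_collar and anything else below 1 N); the robot touches nothing.
It fails at once if more than 20 N on the gauge's seal (contact force between gauge_collar and anything else above 20 N).
It fails at once if the gauge was pressed on the stem in the grey collar (horizontal distance between gauge_mouth and port_grey below 0.02 m and contact force between gauge_collar and anything else above 1 N).
It fails at once if a vial or the solvent bottle was shifted by more than 20 mm (distance of any of vial_1_mid, vial_2_mid, vial_3_mid, solvent_mid from where it was at the start of the episode above 0.02 m).
It also fails if it takes over 69 s, if anything falls off the work surface, if the arm or the gripper's body presses on something with over 40 N, if the wrist force passes 120 N, or if a joint passes its speed limit or range.

ROBOT

A 6-joint arm with a two-finger parallel gripper is mounted at the origin on the work surface. World frame = base frame: x ahead of the robot, y to its left, z up, the work surface at z = 0. Lengths are in m, angles in degrees, forces in N, time in s.
With the tool pointing down it reaches from about 0.4 to 0.825 m from the base axis. Payload 7 kg.
Tool frame: the origin (TCP) lies at the very end of the fingers, on their centre line; the grasp point (between the pads) lies 19 mm behind it (ctrl.grip_depth is the z of the grasp point in the tool frame, in m); z points along the fingers, y is the direction in which the jaws open and shut (so a half turn about z gives the same grasp; the last joint's range is limited). The gripper opens to 88 mm and grips with 3 to 60 N. Pads are 19 mm wide; open, the fingers measure 130 mm over their backs; the gripper's body (78 mm by 193 mm) begins 47 mm behind the grasp point.
Start: joints at [83.027, 20.546, 0.682, 0, -70.136, -16.507], TCP at [0.269, 0.619, 0.227] pointing down, gripper open.
Joint ranges: [-176.03, 176.03], [-82.01, 121.73], [-58.28, 71.71], [-173.87, 95.51], [-174.79, -0.11], [-173.66, 173.66]. Speed limits (degrees/s): [136.94, 136.94, 172.46, 180, 180, 180].

INTERFACE

Orientations are given as [roll, pitch, yaw] about the fixed x, y, z axes, in that order (R = Rz(yaw) Ry(pitch) Rx(roll)).
In Python, from plant import telemetry, snapshot, job, models, ctrl gives the robot as it stands.
- The arm moves only by the tool jog_arm, never from a script. Its argument "targets" is text: rows parted by semicolons, each of 7 numbers parted by spaces: the shift along the tool's x, y, z in m, then the turn, a rotation vector about the tool's x, y, z in degrees, then the gripper command: -1 is shut, 1 is fully open, values between are in proportion. A call has exactly 8 rows; each row is the pose to reach, as a shift and turn from the pose measured when the call began, along the tool's axes at that moment; what a row does not reach only later rows make up. A row lasts 1/8 s, in which the tool goes at most 62.5 mm and 10.7 degrees, less where a joint would pass 70% of its speed; a pose out of reach is approached as far as the arm can. A call with a gripper value outside its range is refused whole. The fingers move at their own pace and stop on an object; the grip force is fixed at half the most. Time passes only in rows, so rows that repeat a pose let the fingers close, or fill a call up. It gives the time, the measured TCP pose, the force and the opening at its end, in the units of the state.
- telemetry.get_obs(): the state, without advancing time (a new reading comes with each control period).
- snapshot(name): name is "side" or "top"; returns a dict with "img" (480x640x3 uint8, red, green, blue), "range_z" (480x640 float32, m along the optical axis (not along the pixel's ray), 0 where there is no reading), "intrinsics" (3x3 intrinsics, pixels), "k1" (the pictures are not rectified: a ray, as slopes to the right and down, at radius r is drawn at 1 + k1 r^2 times it, then the intrinsics apply), "R" (3x3) and "t" (3): a world point X has camera coordinates R X + t. Camera axes: x right, y down, z forward; pixel columns grow to the right and rows downward; lengths in m; the calibration is good to about 2 mm. A picture is of the moment at which its call begins.
- job.close_job(): hands the job in, once; it reports no verdict.
Trained networks look in a picture, given as the dict that the camera call returned (one of the last four; its "shot" number tells which), for a name from the list of things; names that differ only in an ending like _2 or _b are one class to them, and where a whole thing is asked for, a point or a joint stands for the part that bears it (a point fixed in the world has none). Each returns a list of dicts, best first, with "conf" (0 to 1); they miss things now and then, are a little off and sometimes report something else, mostly with a low value. They report only what shows in the picture. A call takes as long as a camera call. They do not tell look-alikes from the thing itself.
- models.cut_out(name, picture): "region" (480x640 bool, what is visible of it) and "uv" ([column, row] in pixels, amid what is visible of it).
- models.spot_point(name, picture): "uv" ([column, row] in pixels: a listed point, or the origin of a listed thing).
The state is a dict: "clock": time; "joint_pos": joint angles; "qvel": joint speeds; "tau": joint torques, N m; "tool_pos": TCP position; "orientation": TCP orientation; "force": force on the tool from outside, world axes, zero at the start; "moment": the same for the moment, N m; "opening": finger opening in m.
Only numpy, scipy, OpenCV 4.12 (cv2) and the standard library are available. Lean on these libraries where they do the work, as an engineer would, in place of code of your own. Each camera call takes 0.05 s, during which the arm holds its last target.

## Working session

There is one attempt and no reset: what is moved stays moved. The work goes in short steps, Python scripts to look and compute and a tool call to move; the robot and the scene stay as the last step left them, time stands still between calls to the robot, and variables do not carry over. Pictures are saved under pics/ and viewed, and the job is handed in when it is done.

Besides the shell and the picture viewer there is one more tool, called after "Call:" in YAML: its name, and indented under it one key for each argument. jog_arm: Moves the arm, as the interface text tells. Its arguments: {"type":"object","properties":{"targets":{"type":"string"}},"required":["targets"]}

```bash
mkdir -p pics; ls
cat > h.py <<'E'
import numpy as np, cv2
from plant import telemetry, snapshot, job, models, ctrl
def save(p,name,crop=None,scale=1):
    im=p["img"]
    if crop: im=im[crop[1]:crop[3],crop[0]:crop[2]]
    if scale!=1: im=cv2.resize(im,None,fx=scale,fy=scale,interpolation=cv2.INTER_CUBIC)
    cv2.imwrite("pics/"+name+".png",im[:,:,::-1].copy())
def ray(p,u,v):
    K=np.array(p["intrinsics"]); k=p["k1"]
    d=np.array([(u-K[0,2])/K[0,0],(v-K[1,2])/K[1,1]]); s=d.copy()
    for _ in range(20): s=d/(1+k*(s@s))
    return np.array([s[0],s[1],1.])
def atz(p,u,v,z):
    R=np.array(p["R"]);t=np.array(p["t"]); c=-R.T@t; d=R.T@ray(p,u,v)
    return c+d*(z-c[2])/d[2]
def atd(p,u,v):
    R=np.array(p["R"]);t=np.array(p["t"]); z=p["range_z"][int(round(v)),int(round(u))]
    return R.T@(ray(p,u,v)*z-t)
def proj(p,X):
    R=np.array(p["R"]);t=np.array(p["t"]); c=R@np.array(X)+t; s=c[:2]/c[2]; s=s*(1+p["k1"]*(s@s))
    K=np.array(p["intrinsics"]); return np.array([K[0,0]*s[0]+K[0,2],K[1,1]*s[1]+K[1,2]])
def cloud(p,mask):
    v,u=np.nonzero(mask&(p["range_z"]>0)); K=np.array(p["intrinsics"])
    d=np.stack([(u-K[0,2])/K[0,0],(v-K[1,2])/K[1,1]],1); s=d.copy()
    for _ in range(20): s=d/(1+p["k1"]*(s**2).sum(1,keepdims=True))
    z=p["range_z"][v,u]; c=np.c_[s*z[:,None],z]
    return (c-np.array(p["t"]))@np.array(p["R"])
E
python3 - <<'E'
from h import *
np.set_printoptions(precision=3,suppress=True)
for n in ("top","side"):
    p=snapshot(n); save(p,n+"0")
    print(n,p["R"],p["t"],p["k1"])
    for o in ["gauge_grip","gauge_mouth","gauge_foot","port_blue","port_grey","mat_green","mat_red"]:
        for r in models.spot_point(o,p): 
            print(o,round(r["conf"],2),r["uv"],atd(p,*np.clip(r["uv"],0,[639,479])))
print(telemetry.get_obs()["clock"],telemetry.get_obs()["orientation"])
E
```

```text
pics
top [[ 0.013 -1.     0.005]
 [-0.979 -0.014 -0.201]
 [ 0.201 -0.003 -0.98 ]] [-0.133  0.541  1.513] -0.1882661906781545
gauge_grip 0.82 [467.2, 245.7] [ 0.49  -0.474  0.055]
gauge_grip 0.6 [485.6, 301.2] [ 0.344 -0.517  0.063]
gauge_grip 0.56 [310.6, 261.9] [ 0.442 -0.064  0.055]
gauge_mouth 0.88 [462.7, 255.3] [ 0.467 -0.466  0.036]
gauge_mouth 0.74 [314.8, 264.2] [ 0.434 -0.075  0.071]
gauge_mouth 0.73 [481.4, 300.0] [ 0.348 -0.511  0.046]
gauge_mouth 0.37 [411.5, 163.2] [ 0.695 -0.321  0.115]
gauge_foot 0.83 [282.8, 263.1] [0.445 0.013 0.008]
gauge_foot 0.83 [443.0, 223.1] [ 0.559 -0.419  0.011]
gauge_foot 0.18 [190.5, 237.3] [0.512 0.268 0.002]
port_blue 0.53 [311.5, 214.6] [ 0.567 -0.063  0.058]
port_grey 0.61 [282.0, 203.3] [0.591 0.013 0.083]
mat_green 0.67 [190.9, 236.2] [0.514 0.266 0.008]
mat_red 0.98 [389.8, 234.2] [ 0.528 -0.274  0.003]
mat_red 0.8 [256.5, 307.1] [ 0.326  0.08  -0.001]
mat_red 0.4 [220.4, 163.5] [0.709 0.188 0.044]
side [[-0.998 -0.067 -0.015]
 [-0.032  0.651 -0.759]
 [ 0.061 -0.756 -0.651]] [0.535 0.14  1.048] -0.032060873704666766
gauge_grip 0.92 [402.1, 138.9] [ 0.352 -0.509  0.052]
gauge_grip 0.78 [352.4, 142.9] [ 0.482 -0.465  0.063]
gauge_grip 0.73 [367.4, 255.3] [ 0.443 -0.054  0.057]
gauge_mouth 0.81 [405.4, 153.9] [ 0.34  -0.509  0.006]
gauge_mouth 0.68 [352.5, 164.3] [ 0.48  -0.453  0.006]
gauge_mouth 0.56 [368.5, 271.1] [ 0.441 -0.012  0.054]
gauge_foot 0.71 [322.3, 168.4] [ 0.557 -0.419  0.013]
gauge_foot 0.66 [363.1, 301.7] [0.449 0.02  0.001]
gauge_foot 0.63 [405.3, 135.1] [ 0.345 -0.513  0.061]
port_blue 0.5 [301.9, 255.4] [ 0.574 -0.051  0.053]
port_grey 0.59 [289.4, 282.4] [0.59  0.026 0.054]
mat_green 0.72 [322.2, 412.8] [0.513 0.267 0.005]
mat_red 0.98 [328.6, 206.3] [ 0.533 -0.279  0.001]
mat_red 0.77 [421.3, 330.5] [ 0.341  0.084 -0.001]
0.8 [-179.996    0.001  -23.48 ]
```

View pics/top0.png

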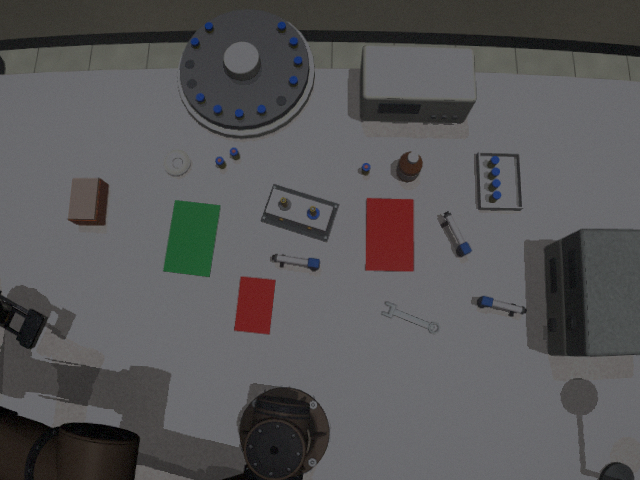

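View pics/side0.png

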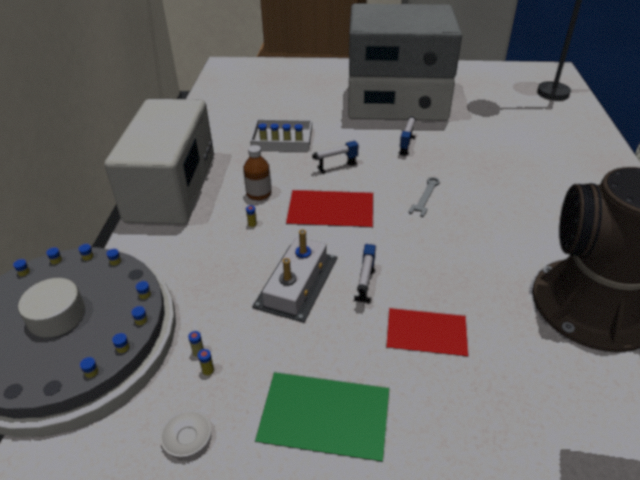

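The top image shows three candidate gauges, with blue heads at (314,263), (463,250) and (487,302). y grows to image left, so the one farthest to the robot's left is (314,263), with its barrel pointing left (+y). The blue collar is at (313,212) and the grey one at (284,203). The larger red mat is at (390,234) and the smaller at (256,306). Next I'll check close crops and measure.

```bash
cat > m1.py <<'E'
from h import *
np.set_printoptions(precision=4,suppress=True)
import sys
for n in ("top","side"):
    p=snapshot(n)
    c=(255,175,345,285) if n=="top" else (245,220,395,320)
    save(p,n+"c0",c,7 if n=="top" else 5)
    im=p["img"].astype(int); hsv=cv2.cvtColor(p["img"],cv2.COLOR_RGB2HSV)
    box=np.zeros((480,640),bool); box[c[1]:c[3],c[0]:c[2]]=1
    blue=(hsv[:,:,0]>100)&(hsv[:,:,0]<130)&(hsv[:,:,1]>130)&box
    nl,l,st,ce=cv2.connectedComponentsWithStats(blue.astype(np.uint8))
    for i in range(1,nl):
        if st[i,4]<15: continue
        P=cloud(p,l==i); print(n,"blue",st[i],ce[i],"med",np.median(P,0),"min",P.min(0),"max",P.max(0))
    for o in ["gauge_grip","port_blue"]:
        for r in models.cut_out(o,p):
            if not box[int(r["uv"][1]),int(r["uv"][0])]: continue
            P=cloud(p,r["region"]); zt=np.percentile(P[:,2],97)
            Q=P[P[:,2]>zt-0.012]
            print(n,o,r["conf"],r["uv"],len(P),"mean",P.mean(0),"min",P.min(0),"max",P.max(0),"topmean",Q.mean(0),zt)
            rect=cv2.minAreaRect(P[:,:2].astype(np.float32)); print(rect)
            np.save(f"{n}_{o}.npy",P)
E
python3 m1.py
```

```text
top blue [307 208  12  11  50] [313.06 214.24] med [ 0.5679 -0.0697  0.0517] min [ 0.5589 -0.0803  0.0434] max [ 0.5855 -0.051   0.0592]
top blue [308 258  11  10  88] [313.1477 262.5341] med [ 0.4394 -0.07    0.06  ] min [ 0.4287 -0.083   0.0517] max [ 0.453  -0.057   0.0669]
top gauge_grip 0.58 [298.4, 261.2] 419 mean [ 0.4448 -0.0287  0.0482] min [ 0.4267 -0.0855 -0.007 ] max [0.4711 0.0384 0.0669] topmean [ 0.4444 -0.0333  0.0572] 0.06387723115521446
((0.4490453898906708, -0.023103252053260803), (0.12699466943740845, 0.0332818329334259), 83.9068374633789)
side blue [364 245  11  10  88] [369.125  249.3409] med [ 0.4402 -0.0665  0.0611] min [ 0.4301 -0.0812  0.0579] max [ 0.4502 -0.0537  0.0649]
side blue [296 247  15  11  73] [302.9726 252.726 ] med [ 0.5717 -0.0585  0.0524] min [ 0.5581 -0.076   0.0474] max [ 0.5873 -0.0467  0.0559]
side gauge_grip 0.8 [363.1, 274.4] 712 mean [ 0.4455 -0.0167  0.0428] min [ 0.4249 -0.1346 -0.0041] max [0.4671 0.0412 0.0649] topmean [ 0.4452 -0.0244  0.0565] 0.062318444894191145
((0.44349876046180725, -0.045680075883865356), (0.17523124814033508, 0.03298543021082878), 83.74118041992188)
side port_blue 0.7 [301.3, 254.5] 121 mean [ 0.572  -0.0597  0.0511] min [ 0.5564 -0.0774  0.0441] max [ 0.589  -0.0467  0.0559] topmean [ 0.572  -0.0597  0.0511] 0.05481405095359649
((0.5726690292358398, -0.062003105878829956), (0.03264822065830231, 0.030646752566099167), 0.400190532207489)
```

View pics/topc0.png

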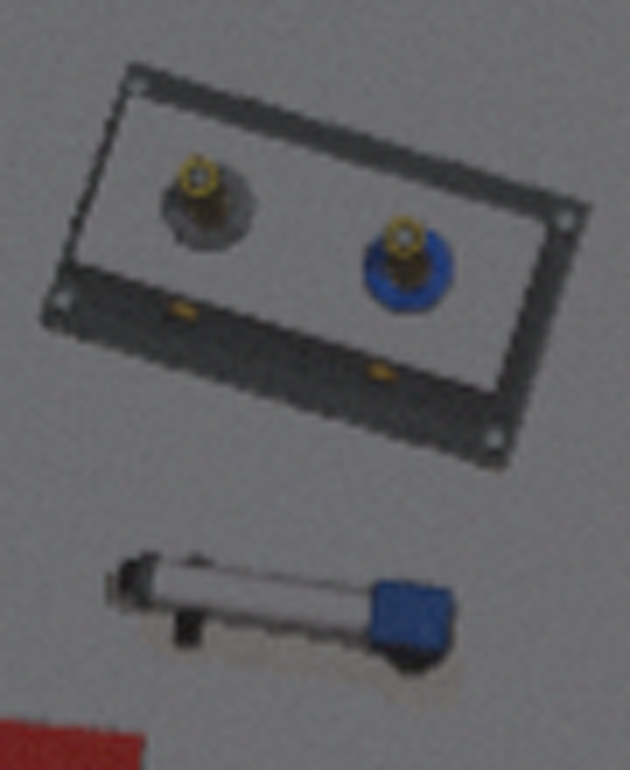

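View pics/sidec0.png

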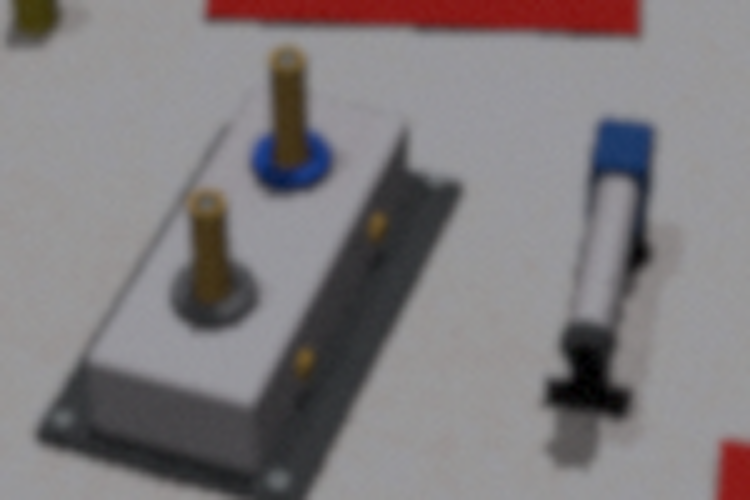

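```bash
cat > m2.py <<'E'
from h import *
np.set_printoptions(precision=4,suppress=True)
T=snapshot("top");S=snapshot("side")
def tri(a,b):
    A=[];B=[]
    M=np.zeros((3,3));v=np.zeros(3);cs=[]
    for p,uv in ((T,a),(S,b)):
        R=np.array(p["R"]);t=np.array(p["t"]);c=-R.T@t;d=R.T@ray(p,*uv);d/=np.linalg.norm(d)
        Q=np.eye(3)-np.outer(d,d);M+=Q;v+=Q@c;cs.append((c,d))
    X=np.linalg.solve(M,v); return X,[np.linalg.norm((np.eye(3)-np.outer(d,d))@(X-c)) for c,d in cs]
ct=lambda x,y:(255+(x+.5)/7-.5,175+(y+.5)/7-.5)
cs=lambda x,y:(245+(x+.5)/5-.5,220+(y+.5)/5-.5)
print("stem blue top",tri(ct(404,237),cs(288,57)))
print("collar",tri(ct(408,268),cs(291,155)),atz(T,*ct(408,268),.053),atz(S,*cs(291,158),.053))
print("stem grey top",tri(ct(199,177),cs(208,202)))
print("head top",tri(ct(412,612),cs(625,140)),atz(T,*ct(412,612),.062),atz(S,*cs(625,140),.062))
# barrel end top
print("barrel end ", atz(T,*ct(152,580),.046),atz(S,*cs(588,338),.046))
for n in("top","side"):
    P=np.load(n+"_gauge_grip.npy"); 
    B=P[(P[:,2]>.045)]; 
    d=B[:,1]; k=np.polyfit(d[d>-.045],B[d>-.045][:,0],1); print(n,"barrel slope",k,np.degrees(np.arctan2(1,k[0])), "x at -.07",np.polyval(k,-.07))
E
python3 m2.py
```

```text
stem blue top (array([ 0.573 , -0.0668,  0.1036]), [np.float64(0.0003271330321755584), np.float64(0.0003271330321755512)])
collar (array([ 0.5734, -0.0666,  0.0514]), [np.float64(8.822104964251978e-05), np.float64(8.822104964233612e-05)]) [ 0.5731 -0.0667  0.053 ] [ 0.573  -0.0631  0.053 ]
stem grey top (array([0.5963, 0.0095, 0.0967]), [np.float64(0.00033043803431816404), np.float64(0.00033043803431823744)])
head top (array([ 0.4401, -0.071 ,  0.0622]), [np.float64(0.0010826409695106657), np.float64(0.0010826409695107915)]) [ 0.4412 -0.0711  0.062 ] [ 0.439  -0.0708  0.062 ]
barrel end  [0.454  0.0268 0.046 ] [0.4525 0.0236 0.046 ]
top barrel slope [0.1358 0.4488] 82.26538919245507 x at -.07 0.4392456164863232
side barrel slope [0.1351 0.4481] 82.30803653841002 x at -.07 0.43868804734285327
```

The gauge and stem positions agree between the two cameras. At the gauge's present yaw (about 82°), its foot would hit the grey stem, which is 80 mm away at 73°. So I'll turn the gauge to about 20° before pressing.

```bash
cat > go.py <<'E'
import sys,numpy as np
from scipy.spatial.transform import Rotation as Ro
from plant import telemetry,ctrl
o=telemetry.get_obs(); R=Ro.from_euler("xyz",o["orientation"],degrees=True)
x,y,z,yaw=map(float,sys.argv[1:5])
G=Ro.from_euler("xyz",[180,0,yaw],degrees=True)
np.set_printoptions(precision=4,suppress=True)
print("clock",o["clock"],"pos",np.array(o["tool_pos"]),"ori",np.array(o["orientation"]),"F",np.array(o["force"]),"open",o["opening"],"gd",ctrl.grip_depth)
print("shift",R.inv().apply(np.array([x,y,z])-o["tool_pos"]),"turn",(R.inv()*G).as_rotvec(degrees=True))
E
python3 go.py 0.47 0.18 0.20 -75
python3 - <<'E'
from h import *
np.set_printoptions(precision=4,suppress=True)
for n in ("top","side"):
    p=snapshot(n)
    for o in ["solvent_mid","vial_1_mid"]:
        for r in models.spot_point(o,p)[:5]: print(n,o,r["conf"],r["uv"],atd(p,*r["uv"]))
E
```

```text
clock 1.2 pos [0.2689 0.6191 0.2265] ori [179.9974   0.001  -23.4795] F [-0.3914 -0.2867 -0.571 ] open 0.08784356127131786 gd -0.0188
shift [0.3593 0.3226 0.0266] turn [ 0.0029 -0.0003 51.5205]
top solvent_mid 0.92 [411.1, 160.3] [ 0.697  -0.3181  0.1326]
top vial_1_mid 0.68 [364.0, 167.9] [ 0.7015 -0.2018  0.0445]
top vial_1_mid 0.6 [231.7, 152.9] [0.7392 0.1587 0.0463]
top vial_1_mid 0.42 [220.3, 162.5] [0.7142 0.1902 0.038 ]
top vial_1_mid 0.4 [314.0, 264.0] [ 0.436  -0.0727  0.0624]
top vial_1_mid 0.36 [388.8, 233.2] [ 0.5311 -0.2718  0.0017]
side solvent_mid 0.63 [254.8, 171.8] [ 0.7036 -0.2896  0.087 ]
side vial_1_mid 0.9 [204.6, 361.8] [0.7152 0.2041 0.0396]
```

Call:
jog_arm:
  targets: "0.36 0.32 0.02 0 0 51.5 0.4; 0.36 0.32 0.02 0 0 51.5 0.4; 0.36 0.32 0.02 0 0 51.5 0.4; 0.36 0.32 0.02 0 0 51.5 0.4; 0.36 0.32 0.02 0 0 51.5 0.4; 0.36 0.32 0.02 0 0 51.5 0.4; 0.36 0.32 0.02 0 0 51.5 0.4; 0.36 0.32 0.02 0 0 51.5 0.4"

```text
clock: 2.5
tool_pos: [0.4722, 0.1799, 0.2069]
orientation: [-180.0, 0.0, -75.0]
force: [0.7, -0.5, -0.2]
opening: 0.0612
```

```bash
python3 go.py 0.440 -0.071 0.10 -97.7
```

```text
clock 2.5 pos [0.4722 0.1799 0.2069] ori [-179.9612    0.0132  -75.0305] F [ 0.6685 -0.4777 -0.2224] open 0.0612394666729463 gd -0.0188
shift [0.2341 0.096  0.1068] turn [-0.0357  0.0207 22.6695]
```

Call:
jog_arm:
  targets: "0.06 0.025 0.01 0 0 6 0.4; 0.12 0.05 0.03 0 0 12 0.4; 0.18 0.075 0.05 0 0 18 0.4; 0.234 0.096 0.08 0 0 22.7 0.4; 0.234 0.096 0.107 0 0 22.7 0.4; 0.234 0.096 0.107 0 0 22.7 0.4; 0.234 0.096 0.107 0 0 22.7 0.4; 0.234 0.096 0.107 0 0 22.7 0.4"

```text
clock: 3.5
tool_pos: [0.4412, -0.07, 0.101]
orientation: [-179.8, 0.1, -97.6]
force: [0.4, -0.6, -0.3]
opening: 0.0611
```

```bash
python3 go.py 0.440 -0.071 0.028 -97.7; python3 -c "
from h import *
p=snapshot('side');save(p,'hov',(300,150,460,330),3)
T=snapshot('top');save(T,'hovt',(240,190,380,310),4)"
```

```text
clock 3.5 pos [ 0.4412 -0.07    0.101 ] ori [-179.8387    0.0726  -97.6482] F [ 0.4049 -0.601  -0.2726] open 0.06108370984729451 gd -0.0188
shift [0.0013 0.0013 0.073 ] turn [-0.1613  0.0727  0.0517]
```

View pics/hov.png

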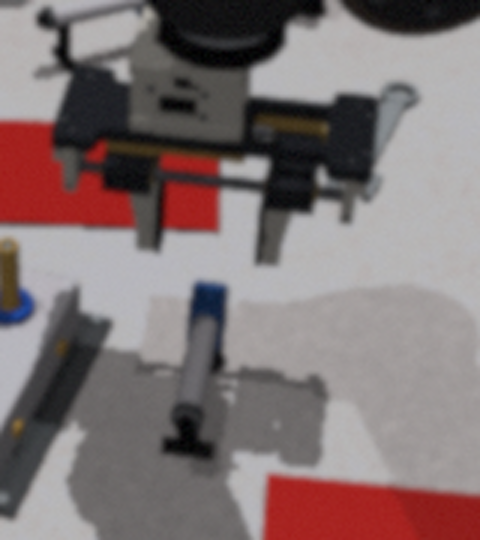

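The open fingers (crop 150,240 and 268,255) straddle the blue head at (208,295), which is centred between them. I'll descend and grip.

Call:
jog_arm:
  targets: "0.001 0.001 0.03 0 0 0 0.4; 0.001 0.001 0.055 0 0 0 0.4; 0.001 0.001 0.073 0 0 0 0.4; 0.001 0.001 0.073 0 0 0 0.4; 0.001 0.001 0.073 0 0 0 -1; 0.001 0.001 0.073 0 0 0 -1; 0.001 0.001 0.073 0 0 0 -1; 0.001 0.001 0.073 0 0 0 -1"

```text
clock: 4.6
tool_pos: [0.4401, -0.0708, 0.0281]
orientation: [-179.8, 0.1, -97.6]
force: [-0.3, -0.2, 0.9]
opening: 0.0271
```

```bash
python3 go.py 0.440 -0.071 0.20 -97.7
```

```text
clock 4.6 pos [ 0.4401 -0.0708  0.0281] ori [-179.8223    0.0874  -97.6464] F [-0.2565 -0.1618  0.9017] open 0.02708068329148465 gd -0.0188
shift [-0.     -0.0004 -0.1719] turn [-0.1777  0.0875  0.0535]
```

Call:
jog_arm:
  targets: "0 0 0 0 0 0 -1; 0 0 0 0 0 0 -1; 0 0 0 0 0 0 -1; 0 0 -0.03 0 0 0 -1; 0 0 -0.07 0 0 0 -1; 0 0 -0.11 0 0 0 -1; 0 0 -0.15 0 0 0 -1; 0 0 -0.15 0 0 0 -1"

```text
clock: 5.6
tool_pos: [0.4414, -0.0707, 0.1809]
orientation: [-179.5, 0.2, -97.6]
force: [-0.4, 0.3, -2.3]
opening: 0.0238
```

```bash
python3 -c "
from h import *
p=snapshot('side');save(p,'lift',(290,130,450,330),3)
T=snapshot('top');save(T,'liftt',(240,190,380,310),4)"; python3 go.py 0.573 -0.067 0.18 -160
```

```text
clock 5.7 pos [ 0.4392 -0.0709  0.1777] ori [-179.8256    0.1191  -97.6691] F [-0.6316 -0.5568 -3.138 ] open 0.02401978943574722 gd -0.0188
shift [-0.0217 -0.1321 -0.0018] turn [-0.0921  0.202  62.3307]
```

View pics/lift.png

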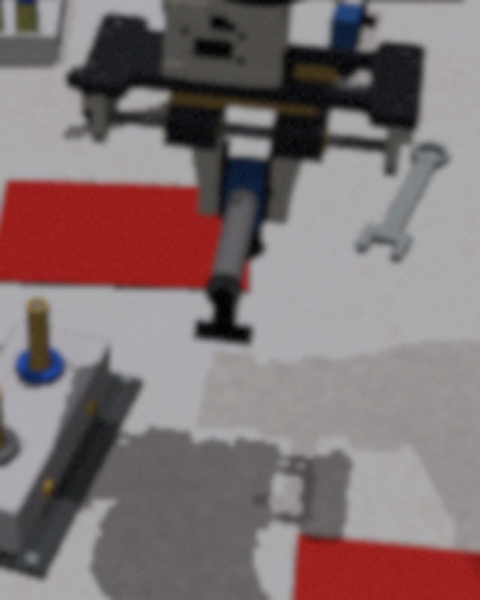

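Call:
jog_arm:
  targets: "-0.003 -0.017 0 0 0 8 -1; -0.006 -0.034 0 0 0 16 -1; -0.009 -0.051 0 0 0 24 -1; -0.012 -0.07 0 0 0 32 -1; -0.015 -0.09 0 0 0 41 -1; -0.018 -0.11 0 0 0 50 -1; -0.022 -0.132 0 0 0 58 -1; -0.022 -0.132 0 0 0 62.3 -1"

```text
clock: 6.7
tool_pos: [0.5731, -0.0667, 0.1754]
orientation: [179.9, -0.0, -160.2]
force: [-0.8, -0.2, -1.7]
opening: 0.0239
```

```bash
cat > look.py <<'E'
from h import *
import sys
tag=sys.argv[1]
np.set_printoptions(precision=4,suppress=True)
S=snapshot('side');save(S,'s'+tag,(240,150,400,290),5)
T=snapshot('top');save(T,'t'+tag,(250,160,370,260),6)
o=telemetry.get_obs(); print(o["tool_pos"],o["orientation"],o["force"])
for n,p in(("S",S),("T",T)):
    for q in ("gauge_grip","gauge_mouth","gauge_foot"):
        for r in models.spot_point(q,p)[:3]: print(n,q,r["conf"],r["uv"])
    # predictions
    x,y,z=o["tool_pos"]; g=np.radians(o["orientation"][2]+180); d=np.array([np.cos(g),np.sin(g),0])
    gp=np.array([x,y,z+.0188]); 
    print(n,"pred grip",proj(p,gp),"mouth",proj(p,gp-[0,0,.046]),"foot",proj(p,gp-[0,0,.046]+.086*d),"stemtop",proj(p,[.573,-.0667,.1036]))
E
python3 look.py h1; python3 go.py 0.573 -0.067 0.18 -160
```

```text
[ 0.572  -0.0668  0.1756] [ 179.914    -0.0285 -160.0425] [-0.3058 -0.947  -2.7072]
S gauge_grip 0.95 [403.4, 136.5]
S gauge_grip 0.84 [297.0, 195.0]
S gauge_grip 0.77 [352.4, 147.0]
S gauge_mouth 0.95 [352.0, 164.2]
S gauge_mouth 0.88 [302.9, 215.2]
S gauge_foot 0.83 [322.7, 168.5]
S gauge_foot 0.79 [257.0, 221.9]
S gauge_foot 0.69 [407.4, 137.0]
S pred grip [300.8158 193.7664] mouth [301.7186 213.1441] foot [257.3898 221.6326] stemtop [302.0325 230.9985]
T gauge_grip 0.64 [486.8, 301.5]
T gauge_grip 0.51 [307.2, 197.2]
T gauge_mouth 0.71 [462.7, 252.9]
T gauge_mouth 0.58 [479.1, 301.7]
T gauge_mouth 0.47 [313.1, 201.5]
T gauge_foot 0.62 [443.3, 224.9]
T gauge_foot 0.59 [510.3, 310.3]
T pred grip [311.0598 200.4   ] mouth [311.6906 204.8541] foot [300.7203 173.4201] stemtop [312.2458 208.5569]
clock 7.1 pos [ 0.5727 -0.0667  0.178 ] ori [ 179.9697    0.1934 -159.9171] F [-0.6387 -0.8426 -0.9958] open 0.023586236286759262 gd -0.0188
shift [-0.0002 -0.0004 -0.002 ] turn [0.0304 0.1934 0.0829]
```

View pics/sh1.png

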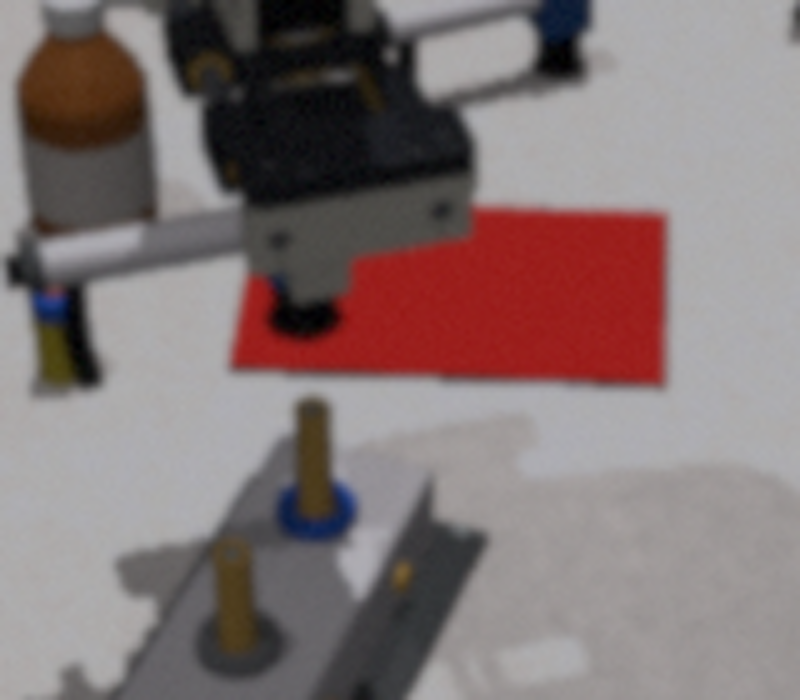

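View pics/th1.png

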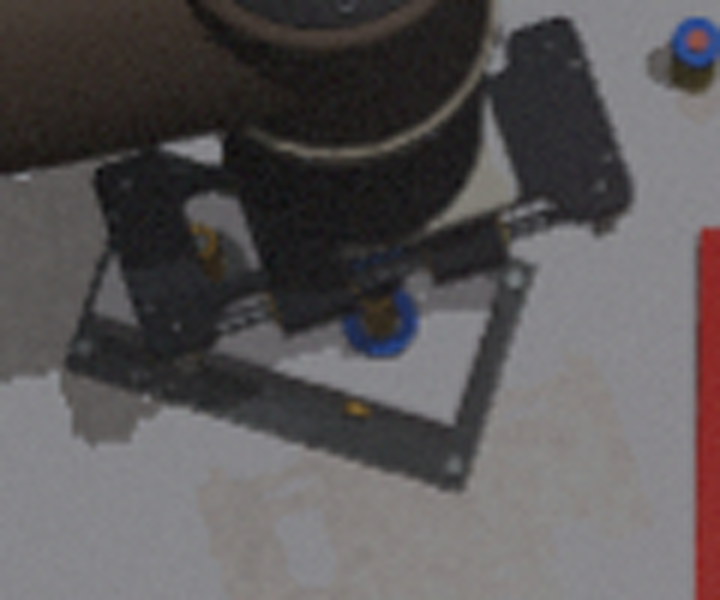

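Run:
```python
from h import *
np.set_printoptions(precision=1,suppress=True,linewidth=200)
S=snapshot('side'); save(S,'sz',(285,190,325,260),11)
g=S["img"].astype(int)
print("mouth rows"); 
for v in (211,212,213,214,215): print(v,g[v,290:316,0])
print("stem rows")
for v in (231,233,236,240,244): print(v,g[v,292:314].sum(1))
o=telemetry.get_obs();x,y,z=o["tool_pos"];print(x,y,z)
for X in ([x,y,z+.0188-.046],[x,y,.1],[.573,-.0667,.1],[.573,-.0667,.08],[.573,-.0667,.053],[.575,-.0667,.1],[.573,-.0637,.1]): print(X,proj(S,X)*1.0)
```

```text
mouth rows
211 [156 153 140 114  68  28   8  11   5  11   9   6  11   5   0   9  27  62 107 141 154 156 155 156 156 155]
212 [156 153 139 111  66  24   6   3   0   8   5   4   2   3   0  11  21  60 105 142 152 156 156 155 155 156]
213 [153 152 143 118  73  36   7   6  13   9   2  10   6   9   9  19  34  73 112 142 153 156 154 155 154 156]
214 [155 154 146 131  94  58  34  23  15  11  13   8  15  23  30  41  63  94 127 149 155 155 154 155 156 153]
215 [154 153 153 142 120  91  70  56  43  38  31  35  42  51  63  81 103 125 142 152 156 155 155 155 154 155]
stem rows
231 [518 519 519 518 514 489 423 301 206 182 177 178 214 303 413 490 517 520 521 522 521 520]
233 [519 521 518 515 518 490 420 282 183 160 168 170 182 264 392 483 516 524 522 521 519 519]
236 [521 521 516 493 468 438 373 257 175 163 163 161 185 268 388 478 514 520 519 515 516 522]
240 [491 437 364 309 299 289 257 202 168 166 170 173 172 232 349 443 469 464 459 442 444 448]
244 [326 303 296 298 300 298 268 212 183 156 164 162 167 217 336 451 484 481 461 444 441 450]
0.5727299950549146 -0.06667542144736069 0.17813114891327259
[np.float64(0.5727299950549146), np.float64(-0.06667542144736069), np.float64(0.15093114891327258)] [301.3 212.1]
[np.float64(0.5727299950549146), np.float64(-0.06667542144736069), 0.1] [302.2 232.4]
[0.573, -0.0667, 0.1] [302.1 232.4]
[0.573, -0.0667, 0.08] [302.5 240. ]
[0.573, -0.0667, 0.053] [302.9 250. ]
[0.575, -0.0667, 0.1] [301.1 232.4]
[0.573, -0.0637, 0.1] [302.  233.4]
```

View pics/sz.png

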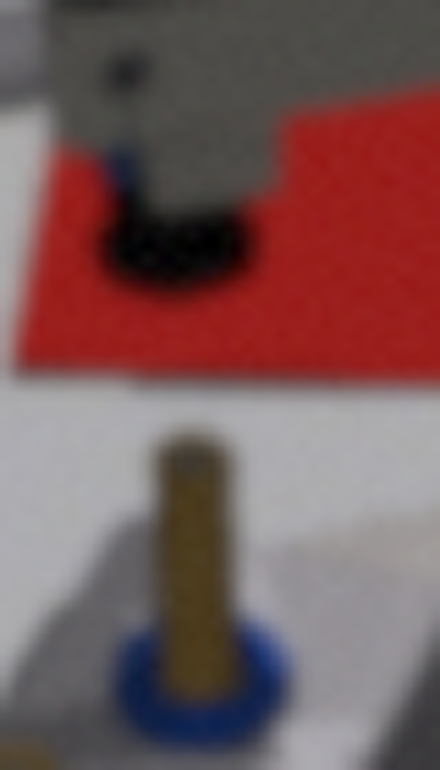

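Call:
jog_arm:
  targets: "0.001 0 0 0 0 0 -1; 0.001 0 0.008 0 0 0 -1; 0.001 0 0.016 0 0 0 -1; 0.001 0 0.024 0 0 0 -1; 0.001 0 0.032 0 0 0 -1; 0.001 0 0.038 0 0 0 -1; 0.001 0 0.038 0 0 0 -1; 0.001 0 0.038 0 0 0 -1"

```text
clock: 8.15
tool_pos: [0.5721, -0.067, 0.1404]
orientation: [180.0, 0.2, -159.9]
force: [0.8, -0.3, -1.4]
opening: 0.0238
```

```bash
python3 go.py 0.5717 -0.0672 0.125 -160; python3 -c "
from h import *
for i in range(4):
    S=snapshot('side');o=telemetry.get_obs();print(o['tool_pos'],o['force'],o['orientation'])
save(S,'sz2',(275,180,335,270),8)
g=S['img'].astype(int)
for v in range(218,236,2): print(v,g[v,290:316,0])
x,y,z=o['tool_pos'];print(proj(S,[x,y,z+.0188-.046]))
"
```

```text
clock 8.15 pos [ 0.5721 -0.067   0.1404] ori [ 179.9818    0.2263 -159.9272] F [ 0.7853 -0.2568 -1.3712] open 0.023759519200273572 gd -0.0188
shift [ 0.0005 -0.0001  0.0154] turn [0.0183 0.2263 0.0728]
[ 0.57219342 -0.06696728  0.14045481] [-0.2612571   0.00906666 -2.4610799 ] [ 179.98234169    0.23916277 -159.92811814]
[ 0.57220518 -0.06695208  0.14048891] [ 0.88484772  0.32220776 -1.74691668] [ 179.98146097    0.24716906 -159.927823  ]
[ 0.57216107 -0.06693547  0.14050402] [ 0.26426609  0.40965945 -2.71179259] [ 179.97984666    0.24794777 -159.92944281]
[ 0.57208974 -0.06696663  0.14044538] [-0.051463    0.32533997 -2.16713009] [ 179.97872685    0.23900829 -159.92919836]
218 [138 111  85  79  79  79  78  75  73  76  81  78  78  78  76  79  80  79
  77  77  94 115 137 146 147 149]
220 [148 132 110 101  94  85  70  60  58  68  74  78  77  76  78  78  78  76
  78  84 102 128 148 157 159 159]
222 [146 145 143 141 137 115  72  30  37  57  74  75  77  78  76  75  73  75
  78  88 105 130 147 154 155 156]
224 [137 138 142 140 129 102  58  23  20  40  55  59  58  57  49  44  38  48
  69  91 107 117 125 128 129 131]
226 [175 174 174 163 135  89  38  12   9   9  13  10  16  10  11   1   9  30
  67 116 149 160 163 162 161 162]
228 [176 176 174 164 135  89  46  18   2   8   6   7   8   6   3  10  23  52
  95 139 165 175 177 176 176 175]
230 [177 176 176 173 164 146 111  78  55  33  13  12  17  16  25  50  84 120
 146 165 174 176 175 177 174 177]
232 [176 176 177 177 175 171 164 154 127  87  58  49  51  54  67  94 130 161
 174 175 175 176 176 176 175 176]
234 [177 177 176 176 177 176 175 168 145 105  79  75  77  75  79 100 134 163
 176 177 176 175 176 176 176 176]
[302.3314634  227.16933898]
```

View pics/sz2.png

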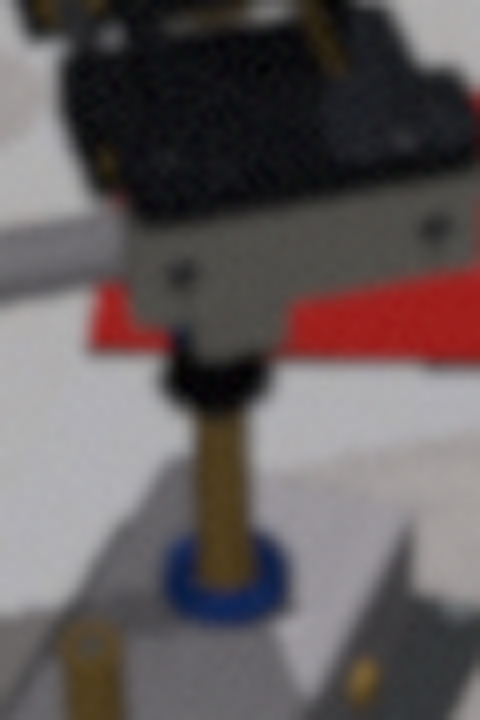

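Call:
jog_arm:
  targets: "0.0007 0 0.003 0 0 0 -1; 0.0007 0 0.006 0 0 0 -1; 0.0007 0 0.009 0 0 0 -1; 0.0007 0 0.012 0 0 0 -1; 0.0007 0 0.015 0 0 0 -1; 0.0007 0 0.018 0 0 0 -1; 0.0007 0 0.018 0 0 0 -1; 0.0007 0 0.018 0 0 0 -1"

```text
clock: 9.35
tool_pos: [0.5716, -0.0672, 0.1225]
orientation: [180.0, 0.2, -159.9]
force: [-0.5, 0.5, -2.4]
opening: 0.024
```

```bash
cat > f.py <<'E'
from plant import telemetry,snapshot
import numpy as np
np.set_printoptions(precision=4,suppress=True)
F=[]
for i in range(3): 
    o=telemetry.get_obs();F.append(o["force"]); 
    if i<2: snapshot("side")
print(o["clock"],np.array(o["tool_pos"]),np.array(o["orientation"]),"F",np.mean(F,0),np.array(F)[:,2],o["opening"],"M",np.array(o["moment"]))
E
python3 f.py
```

```text
9.45 [ 0.5716 -0.0671  0.1226] [ 179.982     0.2559 -159.9261] F [-0.1346  0.3727 -1.818 ] [-2.3821 -1.4248 -1.647 ] 0.024013474593505505 M [ 0.0721 -0.0776 -0.0535]
```

Call:
jog_arm:
  targets: "0 0 0.001 0 0 0 -1; 0 0 0.002 0 0 0 -1; 0 0 0.003 0 0 0 -1; 0 0 0.004 0 0 0 -1; 0 0 0.005 0 0 0 -1; 0 0 0.005 0 0 0 -1; 0 0 0.005 0 0 0 -1; 0 0 0.005 0 0 0 -1"

```text
clock: 10.45
tool_pos: [0.5718, -0.0672, 0.1177]
orientation: [180.0, 0.3, -159.9]
force: [-0.4, 0.0, 2.8]
opening: 0.0239
```

```bash
python3 f.py
```

```text
10.55 [ 0.5718 -0.0671  0.1177] [ 179.9882    0.2707 -159.9224] F [-0.5301  0.0884  2.648 ] [2.7896 2.564  2.5904] 0.024162213062450477 M [0.0833 0.1586 0.0158]
```

Call:
jog_arm:
  targets: "0 0 0.001 0 0 0 -1; 0 0 0.002 0 0 0 -1; 0 0 0.003 0 0 0 -1; 0 0 0.0035 0 0 0 -1; 0 0 0.0035 0 0 0 -1; 0 0 0.0035 0 0 0 -1; 0 0 0.0035 0 0 0 -1; 0 0 0.0035 0 0 0 -1"

```text
clock: 11.55
tool_pos: [0.5718, -0.0672, 0.1148]
orientation: [180.0, 0.3, -159.9]
force: [-2.6, 0.8, 8.2]
opening: 0.024
```

```bash
python3 f.py
```

```text
11.65 [ 0.5718 -0.0671  0.1148] [-179.9993    0.2869 -159.9126] F [-2.693   1.2173  7.7482] [8.1804 7.6056 7.4586] 0.02377693178125673 M [ 0.4087  1.039  -0.019 ]
```

Call:
jog_arm:
  targets: "0 0 0.0005 0 0 0 -1; 0 0 0.0012 0 0 0 -1; 0 0 0.0012 0 0 0 -1; 0 0 0.0012 0 0 0 -1; 0 0 0.0012 0 0 0 -1; 0 0 0.0012 0 0 0 -1; 0 0 0.0012 0 0 0 -1; 0 0 0.0012 0 0 0 -1"

```text
clock: 12.65
tool_pos: [0.5719, -0.0672, 0.1142]
orientation: [-180.0, 0.3, -159.9]
force: [-3.9, 1.6, 8.5]
opening: 0.0239
```

```bash
python3 f.py; python3 look.py p1
```

```text
12.75 [ 0.5718 -0.0672  0.1142] [-179.9881    0.3014 -159.9012] F [-3.7715  1.5785  7.8872] [8.4815 7.719  7.4612] 0.02381719824025846 M [0.53   1.2123 0.0812]
[ 0.5718 -0.0672  0.1142] [-179.9869    0.2998 -159.8971] [-3.069   1.3797  8.7648]
S gauge_grip 0.76 [402.7, 139.1]
S gauge_grip 0.69 [302.8, 253.3]
S gauge_grip 0.59 [351.5, 146.2]
S gauge_mouth 0.77 [352.6, 162.9]
S gauge_mouth 0.65 [403.5, 152.2]
S gauge_mouth 0.57 [302.8, 237.3]
S gauge_foot 0.9 [260.5, 246.3]
S gauge_foot 0.56 [408.5, 137.7]
S pred grip [302.1069 219.2829] mouth [302.9418 237.2314] foot [260.3385 245.853 ] stemtop [302.0325 230.9985]
T gauge_grip 0.97 [489.8, 302.0]
T gauge_grip 0.74 [469.0, 245.8]
T gauge_grip 0.5 [309.8, 203.7]
T gauge_mouth 0.95 [461.9, 254.0]
T gauge_mouth 0.93 [480.5, 302.7]
T gauge_mouth 0.44 [312.5, 208.6]
T gauge_foot 0.97 [439.6, 223.3]
T gauge_foot 0.93 [512.4, 311.3]
T gauge_foot 0.63 [362.7, 167.5]
T pred grip [312.0405 206.351 ] mouth [312.6189 210.4594] foot [301.9728 180.1835] stemtop [312.2458 208.5569]
```

View pics/sp1.png

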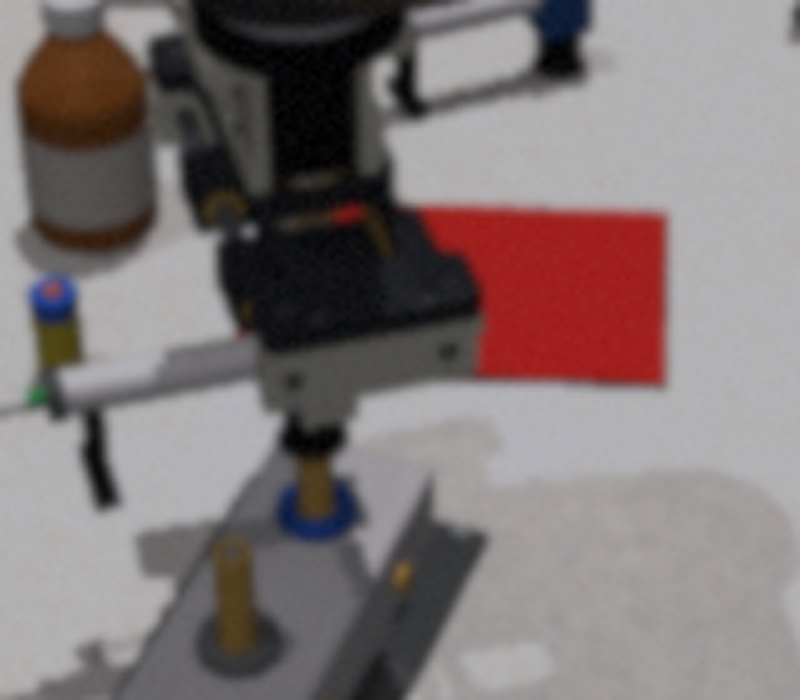

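Call:
jog_arm:
  targets: "0.0005 0.0005 0.0007 0 0 0 -1; 0.001 0.0008 0.0015 0 0 0 -1; 0.001 0.0008 0.0015 0 0 0 -1; 0.001 0.0008 0.0015 0 0 0 -1; 0.001 0.0008 0.0015 0 0 0 -1; 0.001 0.0008 0.0015 0 0 0 -1; 0.001 0.0008 0.0015 0 0 0 -1; 0.001 0.0008 0.0015 0 0 0 -1"

```text
clock: 14.15
tool_pos: [0.5717, -0.0671, 0.1139]
orientation: [-179.9, 0.4, -159.9]
force: [-0.4, -0.5, 8.9]
opening: 0.0239
```

```bash
python3 f.py
```

```text
14.25 [ 0.5717 -0.0671  0.1139] [-179.909     0.4199 -159.8672] F [-0.9733 -1.5758  8.6677] [8.8675 8.7458 8.3898] 0.023577667419457708 M [-0.4835  0.1934 -0.0375]
```

Call:
jog_arm:
  targets: "0 -0.0003 0.0005 0 0 0 -1; 0 -0.0003 0.0015 0 0 0 -1; 0 -0.0003 0.0015 0 0 0 -1; 0 -0.0003 0.0015 0 0 0 -1; 0 -0.0003 0.0015 0 0 0 -1; 0 -0.0003 0.0015 0 0 0 -1; 0 -0.0003 0.0015 0 0 0 -1; 0 -0.0003 0.0015 0 0 0 -1"

```text
clock: 15.25
tool_pos: [0.5719, -0.0673, 0.1132]
orientation: [-179.9, 0.5, -159.9]
force: [-3.6, 1.5, 9.1]
opening: 0.0237
```

```bash
python3 f.py
```

```text
15.35 [ 0.572  -0.0673  0.1132] [-179.8966    0.4563 -159.8518] F [-3.57    1.8581  9.6268] [ 9.1077  9.4135 10.3593] 0.023657519526888514 M [0.6652 1.3711 0.04  ]
```

Call:
jog_arm:
  targets: "0.0004 0.0004 0.001 0 0 0 -1; 0.0004 0.0004 0.001 0 0 0 -1; 0.0004 0.0004 0.001 0 0 0 -1; 0.0004 0.0004 0.001 0 0 0 -1; 0.0004 0.0004 0.001 0 0 0 -1; 0.0004 0.0004 0.001 0 0 0 -1; 0.0004 0.0004 0.001 0 0 0 -1; 0.0004 0.0004 0.001 0 0 0 -1"

```text
clock: 16.35
tool_pos: [0.5719, -0.0672, 0.1132]
orientation: [-179.9, 0.5, -159.8]
force: [-3.0, 0.4, 9.4]
opening: 0.0239
```

```bash
python3 f.py; python3 -c "
from h import *
S=snapshot('side');save(S,'s3',(215,170,345,270),6)
for o in ('mat_green','mat_red'):
    for n in ('top','side'):
        p=snapshot(n)
        for r in models.cut_out(o,p):
            P=cloud(p,r['region']); print(o,n,r['conf'],cv2.minAreaRect(P[:,:2].astype(np.float32)))
"
```

```text
16.45 [ 0.5719 -0.0672  0.1132] [-179.8513    0.5075 -159.8228] F [-2.9076  0.1793  9.3685] [9.4379 9.9603 8.7072] 0.0241664242833631 M [ 0.0279  0.874  -0.0382]
mat_green top 0.85 ((0.4371584355831146, 0.2547396719455719), (0.3035191297531128, 0.13945826888084412), 47.730682373046875)
mat_green side 0.57 ((0.5103274583816528, 0.265851229429245), (0.13546772301197052, 0.1992640495300293), 83.95311737060547)
mat_red top 0.72 ((0.3329394459724426, 0.06376104056835175), (0.15686477720737457, 0.0944472998380661), 6.73625373840332)
mat_red top 0.61 ((0.5292404294013977, -0.272675484418869), (0.1289949119091034, 0.2032477855682373), 88.21669006347656)
mat_red side 0.86 ((0.46687453985214233, -0.1709350049495697), (0.11608279496431351, 0.3466089367866516), 6.953912734985352)
mat_red side 0.77 ((0.3313605487346649, 0.08617551624774933), (0.09803648293018341, 0.1455092430114746), 85.25527954101562)
```

View pics/s3.png

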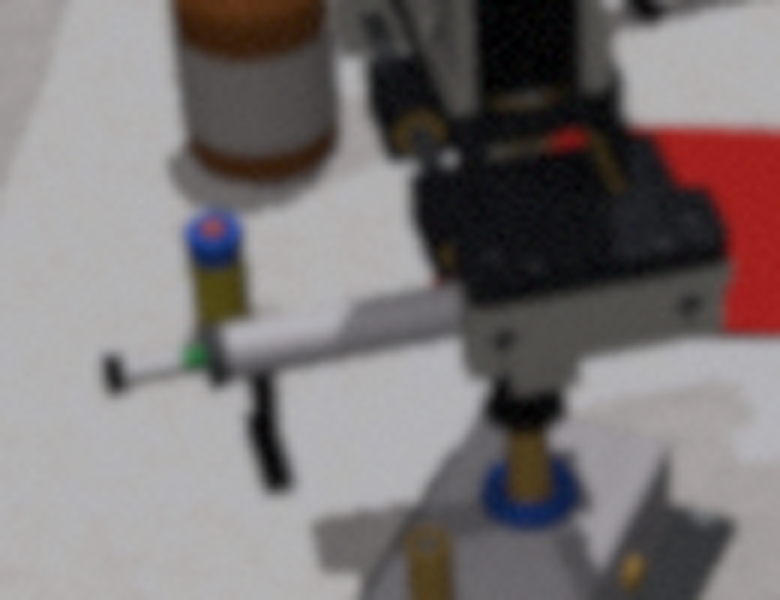

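Green shows on the rod (crop 195,355), beyond the barrel end and inside the white part and knob. The line is good. I'll lift off and go to the green mat.

Call:
jog_arm:
  targets: "0.0004 0.0004 -0.005 0 0 0 -1; 0 0 -0.015 0 0 0 -1; 0 0 -0.025 0 0 0 -1; 0 0 -0.035 0 0 0 -1; 0 0 -0.05 0 0 0 -1; 0 0 -0.065 0 0 0 -1; 0 0 -0.08 0 0 0 -1; 0 0 -0.08 0 0 0 -1"

```text
clock: 17.9
tool_pos: [0.572, -0.0672, 0.195]
orientation: [-179.8, 0.7, -159.8]
force: [-0.8, 0.4, -2.7]
opening: 0.0239
```

```bash
python3 f.py;  python3 -c "
from h import *
print(telemetry.get_obs()['joint_pos'])
S=snapshot('side')
hsv=cv2.cvtColor(S['img'],cv2.COLOR_RGB2HSV); m=(hsv[:,:,0]>45)&(hsv[:,:,0]<75)&(hsv[:,:,1]>120)&(hsv[:,:,2]>60); m[:330]=0
P=cloud(S,m); P=P[abs(P[:,2])<.012]; print(cv2.minAreaRect(P[:,:2].astype(np.float32)),len(P))"; python3 go.py 0.47 0.268 0.19 175
```

```text
18.0 [ 0.571  -0.0672  0.1931] [-179.8694    0.519  -159.8356] F [-0.1898  0.0509 -2.8768] [-2.6976 -2.8968 -3.036 ] 0.023998008642149227 M [ 0.0867 -0.0253  0.0263]
[ 1.28198789e+01  1.22738456e+01 -1.54547694e+01  7.17420672e-02
 -6.17399384e+01 -8.26897885e+01]
((0.5100618004798889, 0.2674555778503418), (0.128740131855011, 0.19683833420276642), 84.4034194946289) 8518
clock 18.05 pos [ 0.5708 -0.0673  0.1927] ori [-179.8765    0.4734 -159.8374] F [ 0.5986 -0.9421 -2.993 ] open 0.02348830055629207 gd -0.0188
shift [-0.0209  0.3495  0.0021] turn [-0.0175  0.4929 25.162 ]
```

Call:
jog_arm:
  targets: "-0.003 0.045 0 0 0.5 4 -1; -0.006 0.09 0 0 0.5 8 -1; -0.009 0.14 0 0 0.5 12 -1; -0.012 0.19 0 0 0.5 16 -1; -0.015 0.24 0 0 0.5 20 -1; -0.018 0.3 0 0 0.5 25 -1; -0.021 0.35 0 0 0.5 25 -1; -0.021 0.35 0 0 0.5 25 -1"

```text
clock: 19.05
tool_pos: [0.4687, 0.2713, 0.1913]
orientation: [-179.9, -0.0, 175.4]
force: [0.2, -1.0, -1.3]
opening: 0.0237
```

```bash
python3 go.py 0.468 0.269 0.033 175;  python3 -c "
from h import *
S=snapshot('side');save(S,'s4',(200,270,440,470),3)
S=snapshot('top');save(S,'t4',(140,170,260,300),4)
"
```

```text
clock 19.05 pos [0.4687 0.2713 0.1913] ori [-179.9482   -0.0429  175.3807] F [ 0.231  -1.0287 -1.282 ] open 0.023714135352630554 gd -0.0188
shift [ 0.0004 -0.0022  0.1583] turn [-0.052  -0.0428  0.3807]
```

View pics/s4.png

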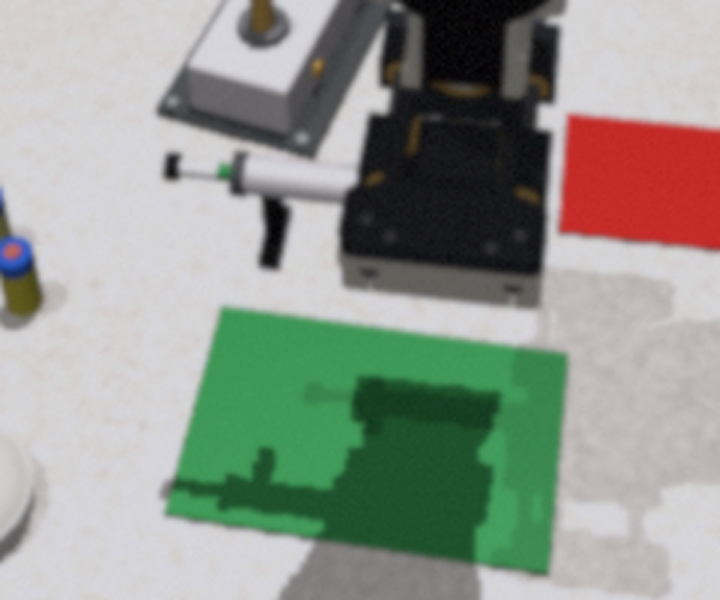

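Call:
jog_arm:
  targets: "0 -0.002 0.03 0 0 0 -1; 0 -0.002 0.06 0 0 0 -1; 0 -0.002 0.09 0 0 0 -1; 0 -0.002 0.115 0 0 0 -1; 0 -0.002 0.135 0 0 0 -1; 0 -0.002 0.15 0 0 0 -1; 0 -0.002 0.154 0 0 0 -1; 0 -0.002 0.154 0 0 0 -1"

```text
clock: 20.15
tool_pos: [0.4692, 0.2663, 0.0375]
orientation: [-179.9, -0.1, 175.2]
force: [-0.1, 0.0, -1.6]
opening: 0.0239
```

```bash
python3 f.py; python3 go.py 0.468 0.269 0.033 175
```

```text
20.25 [0.4693 0.2668 0.038 ] [-179.9587   -0.0182  175.2515] F [-0.2593  0.2343 -1.6109] [-1.5649 -1.891  -1.3767] 0.023770338378225106 M [ 0.0165 -0.1495 -0.0116]
clock 20.25 pos [0.4693 0.2668 0.038 ] ori [-179.9587   -0.0182  175.2515] F [-0.4859  0.4294 -1.3767] open 0.023770338378225106 gd -0.0188
shift [0.0015 0.0021 0.005 ] turn [-0.0414 -0.0181  0.2515]
```

Call:
jog_arm:
  targets: "0 0 0.001 0 0 0 -1; 0 0 0.002 0 0 0 -1; 0 0 0.003 0 0 0 -1; 0 0 0.004 0 0 0 -1; 0 0 0.005 0 0 0 -1; 0 0 0.0055 0 0 0 -1; 0 0 0.0055 0 0 0 -1; 0 0 0.0055 0 0 0 -1"

```text
clock: 21.25
tool_pos: [0.4693, 0.2668, 0.0325]
orientation: [-180.0, -0.0, 175.3]
force: [1.3, -0.2, -1.6]
opening: 0.0237
```

```bash
python3 f.py
```

```text
21.35 [0.4694 0.2668 0.0326] [-179.961    -0.0146  175.2483] F [-0.0167  0.2086 -2.1419] [-1.5574 -2.292  -2.5763] 0.023734389202713042 M [ 0.0072 -0.1217 -0.0851]
```

Call:
jog_arm:
  targets: "0 0 0.0005 0 0 0 -1; 0 0 0.001 0 0 0 -1; 0 0 0.0015 0 0 0 -1; 0 0 0.002 0 0 0 -1; 0 0 0.002 0 0 0 -1; 0 0 0.002 0 0 0 -1; 0 0 0.002 0 0 0 -1; 0 0 0.002 0 0 0 -1"

```text
clock: 22.35
tool_pos: [0.4693, 0.2669, 0.0318]
orientation: [-180.0, 0.0, 175.3]
force: [-6.8, -1.3, 13.0]
opening: 0.0242
```

```bash
python3 f.py
```

```text
22.45 [0.4694 0.2669 0.0319] [-179.9833    0.0168  175.2848] F [-6.3625 -1.496  12.6217] [13.0248 12.3722 12.4682] 0.02351050597939969 M [-0.5336  1.87    0.0072]
```

Call:
jog_arm:
  targets: "0 0 -0.0003 0 0 0 -1; 0 0 -0.0003 0 0 0 -1; 0 0 -0.0003 0 0 0 -0.3; 0 0 -0.0003 0 0 0 0; 0 0 -0.0003 0 0 0 0.3; 0 0 -0.0003 0 0 0 0.3; 0 0 -0.0003 0 0 0 0.3; 0 0 -0.0003 0 0 0 0.3"

```text
clock: 23.45
tool_pos: [0.4693, 0.2669, 0.0321]
orientation: [-180.0, 0.0, 175.3]
force: [-0.1, -0.3, -0.1]
opening: 0.0568
```

Call:
jog_arm:
  targets: "0 0 -0.01 0 0 0 0.3; 0 0 -0.03 0 0 0 0.3; 0 0 -0.06 0 0 0 0.3; 0 0 -0.1 0 0 0 0.3; 0 0 -0.14 0 0 0 0.3; 0 0 -0.18 0 0 0 0.3; 0 0 -0.2 0 0 0 0.3; 0 0 -0.2 0 0 0 0.3"

```text
clock: 24.45
tool_pos: [0.4699, 0.2676, 0.2347]
orientation: [179.8, 0.2, 175.3]
force: [1.1, 0.4, -0.7]
opening: 0.0571
```

```bash
python3 f.py;  python3 -c "
from h import *
np.set_printoptions(precision=4,suppress=True)
S=snapshot('side');save(S,'s5',(200,270,440,470),3)
for q in ('gauge_mouth','gauge_foot','gauge_grip'):
    for r in models.spot_point(q,S)[:4]: print(q,r['conf'],r['uv'],atz(S,*r['uv'],.05 if 'grip' in q else .004))
S=snapshot('top');save(S,'t5',(140,170,260,300),4)
"
```

```text
24.55 [0.4689 0.2668 0.2321] [179.9994   0.0006 175.2753] F [ 0.3185  0.0141 -1.0149] [-0.6613 -1.5161 -0.8674] 0.05669243553586355 M [-0.015  -0.131  -0.0218]
gauge_mouth 0.96 [351.2, 414.4] [0.4666 0.2662 0.004 ]
gauge_mouth 0.57 [404.2, 155.1] [ 0.3432 -0.5058  0.004 ]
gauge_mouth 0.16 [296.5, 404.5] [0.5564 0.2534 0.004 ]
gauge_foot 0.85 [295.7, 408.4] [0.557  0.2606 0.004 ]
gauge_foot 0.61 [287.8, 279.8] [ 0.6022 -0.029   0.004 ]
gauge_foot 0.49 [407.6, 138.2] [ 0.3293 -0.5932  0.004 ]
gauge_grip 0.83 [347.7, 398.9] [0.4731 0.2671 0.05  ]
gauge_grip 0.61 [404.0, 138.9] [ 0.3473 -0.512   0.05  ]
```

View pics/s5.png

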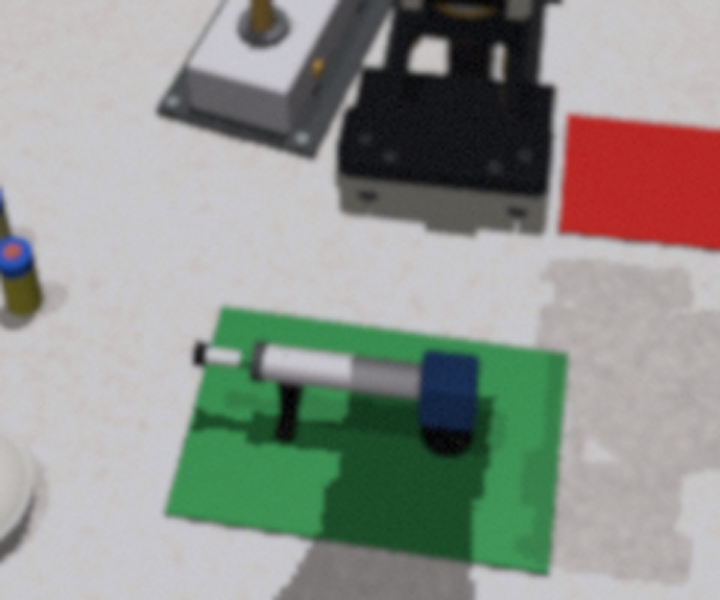

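View pics/t5.png

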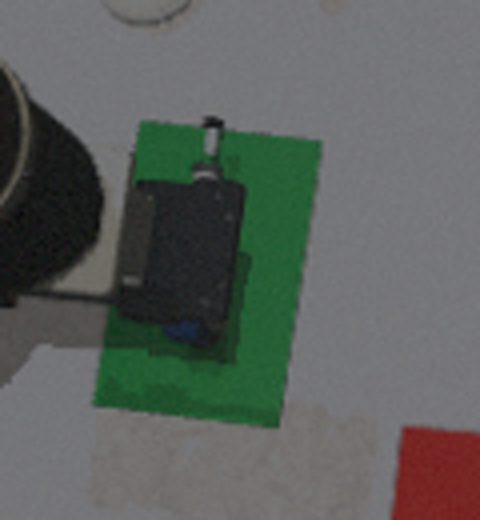

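The gauge stands upright on the green mat. Its mouth is at crop (447,440) and its foot at (286,435), both well inside the mat. The rod is still out and the gripper is clear above it. I'll hand in.

```bash
python3 -c "
from plant import job
print(job.close_job())"
```

```text
the job is handed in; nothing more can be done
None
```

The line behind the blue collar is good: green came out on the rod, so I stood the gauge on the green mat and handed the job in at about 25 s. No verdict was reported.

- **Gauge and approach:** I took the gauge farthest to the robot's left. I turned it about 62° before pressing, because its foot would otherwise have hit the grey stem.
- **Pressing:** The net press was about 10 to 11.5 N for over 3 s, and the highest net reading was about 12.5 N. The wrist sensor gives only the total, so the force on the ring alone is inferred: at least about 5 N after allowing for the pin. I saw up to 4 N of side force and shifted the gauge up to about 1 mm to reduce it. The side force dropped to under 2 N, then came back to about 3 to 4 N for the rest of the hold.
- **Last checks:** The side picture shows the gauge upright and released on the green mat, with the rod still out. The green on the rod was clear while the gauge was still in the gripper, but it is hard to see against the green mat. The mouth is at about (0.467, 0.266) and the foot at about (0.557, 0.261), against a mat centre of about (0.510, 0.267). The gripper is empty, about 0.2 m above the mat.
- **Placing force:** Setting the gauge down peaked at about 14 N on the mat, which I eased off before releasing.
- **Other items:** I moved clear of the vials, the solvent bottle and the grey stem, but did not measure their positions again at the end.

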